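# Clear the ratchet out of the drawer cabinet and shut its flap

### The arm

A 6-joint arm with a two-finger parallel gripper is mounted at the origin on the work surface. World frame = base frame: x ahead of the robot, y to its left, z up, the work surface at z = 0. Lengths are in m, angles in degrees, forces in N, time in s.
With the tool pointing down it reaches from about 0.35 to 1 m from the base axis. Payload 7.1 kg.
Tool frame: the origin (TCP) lies midway between the tips of the shut fingers; the grasp point (between the pads) lies 19 mm behind it; z points along the fingers, y is the line along which they close (so a half turn about z gives the same grasp; the last joint's range is limited). The gripper opens to 85 mm and grips with 20 to 120 N. Pads are 22 mm wide; open, the fingers measure 114 mm over their backs; the gripper's body (76 mm by 85 mm) begins 54 mm behind the grasp point. The pads swing forward as they close: fully open they stand 13 mm farther back than shut.
Start: joints at [73.682, 24.242, 93.386, -0, 62.372, -1.089], TCP at [0.164, 0.603, 0.201] pointing down, gripper open.
Joint ranges: [-172.04, 172.04], [-51.8, 120.97], [4.93, 147.93], [-75.15, 255.16], [6.16, 154.13], [-145.62, 145.62]. Speed limits (degrees/s): [136.94, 136.94, 172.46, 180, 180, 180].

### API

Orientations are given as a 3x3 rotation matrix whose columns are the frame's x, y, z axes.
In Python, from station import arm gives the robot as it stands. The module is installed in compiled form; this text tells all that it offers.
- The arm moves only by the tool servo_tool, never from a script. Its argument "increments" is a list of rows, each a list of 7 numbers: the opening in per cent of the stroke, from 0 (shut) to 100 (fully open), then the shift along the tool's x, y, z in cm, then the turn, a rotation vector about the tool's x, y, z in rad. A call has 1 to 20 rows; each row shifts and turns the commanded pose from where the row before left it, along the tool's axes as they then stand; what a row does not reach is not made up. A row lasts 1/8 s, in which the tool goes at most 62.5 mm and 10.7 degrees, less where a joint would pass 70% of its speed; a pose out of reach is approached as far as the arm can. A call with a gripper value outside its range is refused whole. The fingers move at their own pace and stop on an object; "newtons" is the grip in N (left out, the last holds). Time passes only in rows, so rows that do not move let the fingers close. It gives the time, the measured TCP pose, the force, the opening and the grip force at its end, in the units of the state.
- arm.get_obs(): the state, without advancing time (a new reading comes with each control period).
- arm.get_image(name): name is "scene" or "top" or "wrist"; returns the picture (420x560x3 uint8, red, green, blue); there is no depth.
- arm.camera_info(name): a dict with "fx", "fy", "cx", "cy" (pixels), "k1" (the pictures are not rectified: a ray, as slopes to the right and down, at radius r is drawn at 1 + k1 r^2 times it, then the intrinsics apply), "extrinsics" (4x4, takes a point from camera to world coordinates). Camera axes: x right, y down, z forward; pixel columns grow to the right and rows downward; lengths in m; the calibration is good to about 2 mm. A picture is of the moment at which its call begins: read the wrist's pose just before it. camera_info takes no time and is no camera call; for the wrist camera it gives the pose at the moment of the call.
- arm.job_done(): hands the job in; it is judged then, once.
The state is a dict: "time_s": time; "joints": joint angles; "dq": joint speeds; "joint_torque": joint torques, N m; "ee_pos": TCP position; "tool_rot": TCP orientation; "wrist_force": force on the tool from outside, world axes, zero at the start; "ft_torque": the same for the moment, N m; "finger_gap": finger opening in m; "grip_force": force on a finger pad.
Only numpy, scipy, OpenCV 4.12 (cv2) and the standard library are available. Lean on these libraries where they do the work, as an engineer would, in place of code of your own. Each camera call takes 0.05 s, during which the arm holds its last target. There are 200 camera calls.

### The job

The ratchet standing in the top of the little drawer cabinet keeps the flap from closing. Pull it straight up out of its holder and lower it, handle down, into the white pot without dropping it, leaving the pot standing where it is. Then push the flap fully shut without slamming it, and leave the other things on the shelf alone.

Things in the scene. Friction and masses are not known exactly. Their poses are not given: they have to be found in the camera images.
- cabinet: white plastic drawer cabinet, fixed, 130 (x) x 220 (y) x 120 mm high; origin at the centre of its underside, -x is its drawer front. Its top is an open bin (rim 120 mm up, floor 60 mm up). On its centre line, 43 mm to -x of the origin, an upright holder (inside 24 mm in x, 30 mm in y, top 114 mm up) holds the ratchet with 3 mm play all round.
- flap_hinge (a point): middle of the flap's hinge line, fixed in the cabinet at (63, 0, 122) mm in its frame; the hinge runs along the cabinet's y, at its back (+x) rim. Same axes as the cabinet.
- flap (a joint): angle (rad) of the grey plastic flap over the bin: 0 = flat and shut on the rim, grows as its front edge rises, at most 1.9; starts half lifted, 1.05 to 1.3. A stiff hinge: it stays where left and takes 1 to 2 N at the front edge. Half lifted, its upper (outer) face looks to the cabinet's +x and up. It cannot shut with the ratchet in the holder.
- flap_edge (a point): middle of the flap's front edge, on its upper face. The flap is a plate 130 mm from hinge to front edge and 220 mm wide; its underside lies in the plane of the hinge line, its upper face 4 mm above that. A 13 mm finger tab, 50 mm wide, goes on beyond the middle of the front edge.
- ratchet_center (a point): steel ratchet, 199 mm long, about 0.38 kg, upright, head up; this point is on its axis 100 mm above the handle end; z runs from handle to head. From the handle end: handle 18 (x) x 24 (y) mm up to 95 mm; shank 12 x 16 mm to 156 mm; head to 199 mm. At the start its axes are the cabinet's within 0.05 rad and its handle end rests 60 mm up on the bin floor.
- ratchet_head (a point): middle of the ratchet's head, on its axis, 174 mm from the handle end; a good place to grip. The head is 26 mm thick (x) and 34 mm wide (y), with flat flanks facing +y and -y from 156 to 182 mm, rounded above. A square drive stub stands out 12 mm on -x, a small lever 5 mm on +x.
- ratchet_foot (a point): centre of the ratchet's handle end (0 mm along its axis).
- pot: plain white ceramic pot, loose, 0.45 kg, straight round wall, outside diameter 90 mm, wall 5 mm, 110 mm high, inner floor at 6 mm; origin at the centre of its underside, z up. It stands to one side of the cabinet, left or right.
- glasses_case: bystander: orange safety glasses case, 68 x 165 x 38 mm; origin at the centre of its underside, y along it.
- spoon_rest: bystander: white ceramic spoon rest with bolts in it, round dish of 104 mm diameter, 20 mm high, with a 90 mm tail to -x; origin under the dish's centre.
- sprayer: bystander: green plastic sprayer head, 110 mm long (x), 63 mm high, standing on its round collar; origin under the collar's centre.
- ratchet: the whole ratchet; origin at the centre of its handle end (same point and axes as point ratchet_foot).
Mind the look-alikes: they are no part of the job. There is more than one size of the ratchet; the job needs the smaller. Of the things that look like the pot, take the one that is nearest to the robot's base at the start.

How it is judged:
By the outcome, as a careful person would: the job done as asked, in the order asked, and still so for the second after the job is handed in, with the robot touching nothing.
It also fails if it takes over 59 s, if anything falls off the work surface, if the arm or the gripper's body presses on something with over 40 N, if the wrist force passes 120 N, or if a joint passes its speed limit or range.

## Working session

There is one attempt and no reset: what is moved stays moved. The work goes in short steps, Python scripts to look and compute and a tool call to move; the robot and the scene stay as the last step left them, time stands still between calls to the robot, and variables do not carry over. Pictures are saved under pics/ and viewed, at most 10 in all, crops included, and the job is handed in when it is done.

Besides the shell and the picture viewer there is one more tool, called as name([rows], argument=value, ...), one row to a line, values as JSON. servo_tool: Moves the arm, as the interface text tells. Its arguments: {"type":"object","properties":{"increments":{"type":"array","items":{"type":"array","items":{"type":"number"}}},"newtons":{"type":"number"}},"required":["increments"]}

```bash
mkdir -p pics; python3 - <<'E'
from station import arm
import cv2
for n in("scene","top"):
    cv2.imwrite(f"pics/{n}0.png",arm.get_image(n)[:,:,::-1])
    i=arm.camera_info(n);print(n,i)
print(arm.get_obs())
E
```

```text
scene {'fx': 454.92171094075036, 'fy': 454.92171094075036, 'cx': 287.6587297826547, 'cy': 211.297872827671, 'k1': -0.011694962238373541, 'extrinsics': array([[-0.86514627,  0.31819399, -0.38765258,  1.03892568],
       [ 0.50146382,  0.56037049, -0.65918051,  0.7372852 ],
       [ 0.00748179, -0.7646813 , -0.64436521,  0.87601104],
       [ 0.        ,  0.        ,  0.        ,  1.        ]])}
top {'fx': 407.6057305019231, 'fy': 407.6057305019231, 'cx': 282.9710383570559, 'cy': 209.52761167346577, 'k1': -0.03455712756611054, 'extrinsics': array([[-0.01700702, -0.9957258 ,  0.09077942,  0.49726222],
       [-0.99983178,  0.01631268, -0.00838519, -0.00742535],
       [ 0.00686849, -0.09090675, -0.99583572,  1.20851573],
       [ 0.        ,  0.        ,  0.        ,  1.        ]])}
{'time_s': 0.1, 'joints': array([ 7.36819085e+01,  2.42810883e+01,  9.34269002e+01,  6.72052725e-04,
        6.23696304e+01, -1.08911294e+00]), 'dq': array([-0.05568887, -0.05633411,  0.03146008,  0.08990607, -0.02657219,
       -0.05323514]), 'joint_torque': array([ 2.45190961e-06, -5.58427227e+01, -2.82446355e+01, -7.91199409e-05,
        3.07764254e-03,  2.30635965e-05]), 'ee_pos': array([0.16400421, 0.60255954, 0.2003132 ]), 'tool_rot': array([[-9.64882326e-01,  2.62682213e-01, -3.90604327e-04],
       [ 2.62682501e-01,  9.64881454e-01, -1.29721289e-03],
       [ 3.61321180e-05, -1.35426271e-03, -9.99999082e-01]]), 'wrist_force': array([ 1.00568734, -0.08085738,  1.16537674]), 'ft_torque': array([-0.03168753,  0.0277631 , -0.05622273]), 'grip_force': 0.0, 'finger_gap': 0.08507697158755467}
```

View pics/scene0.png

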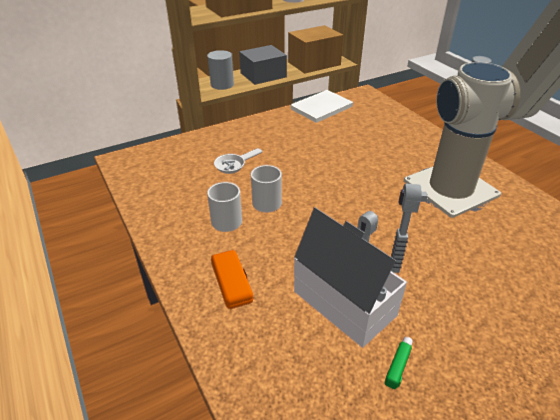

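View pics/top0.png

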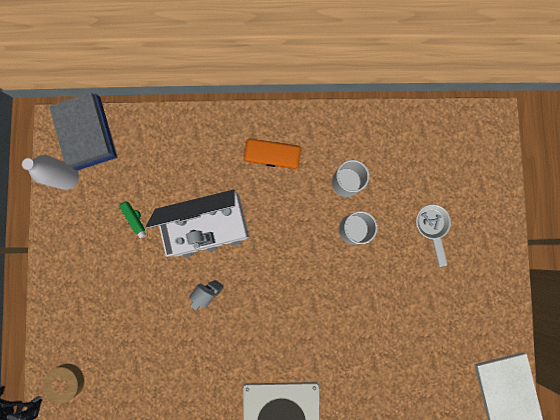

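The top view has the cabinet at about (203,228), with its flap lifted to the back. Candidates for the ratchet are the one in the cabinet (200,238) and a bigger one standing on the table (205,293). Candidates for the pot are (358,228) and (351,178). I choose the ratchet in the holder and the nearer pot at (358,228), and check both in an enlarged crop.

```bash
python3 - <<'E'
import cv2,numpy as np
t=cv2.imread("pics/top0.png");s=cv2.imread("pics/scene0.png")
a=cv2.resize(t[175:315,105:255],None,fx=4,fy=4,interpolation=cv2.INTER_CUBIC)[:560]
cv2.imwrite("pics/c1.png",a)
b=cv2.resize(s[170:350,285:425],None,fx=3.3,fy=3.3,interpolation=cv2.INTER_CUBIC)
cv2.imwrite("pics/c2.png",b)
# pot: fit in top
c=t[205:250,332:385]; cv2.imwrite("pics/c3.png",cv2.resize(c,None,fx=8,fy=8,interpolation=cv2.INTER_CUBIC))
E
```

```text
(no output)
```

View pics/c1.png

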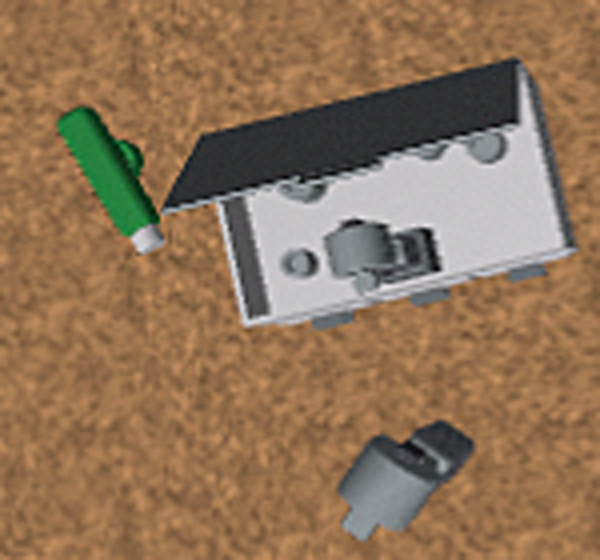

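View pics/c2.png

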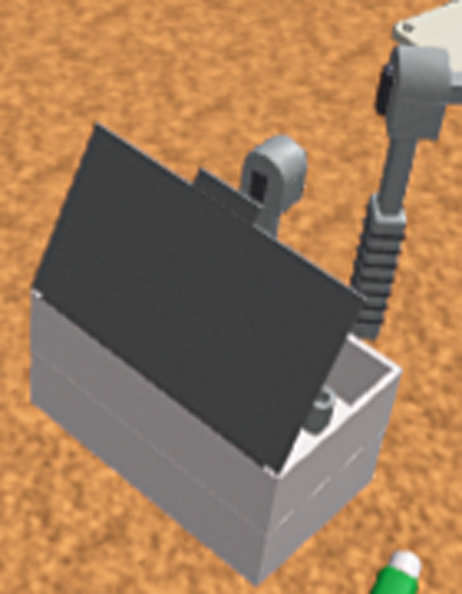

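View pics/c3.png

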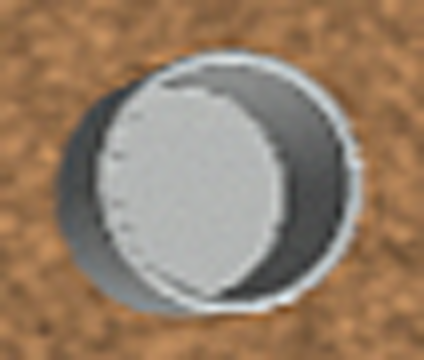

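The crops confirm it: the smaller ratchet stands in the holder (head at c1 (357,245)), the larger one is on the table in front, and the flap is half lifted. The rim of the near pot is centred at c3 (229,180). Next I fit the poses.

```bash
cat > h.py <<'E'
import numpy as np
from scipy.optimize import least_squares
from station import arm
def proj(P,i):
    E=i["extrinsics"];p=(np.atleast_2d(P)-E[:3,3])@E[:3,:3]
    s=p[:,:2]/p[:,2:];s=s*(1+i["k1"]*(s**2).sum(1,keepdims=True))
    return s*[i["fx"],i["fy"]]+[i["cx"],i["cy"]]
def unproj(uv,i,z):
    f=lambda q:(proj([q[0],q[1],z],i)[0]-uv)
    return least_squares(f,[.5,0.]).x
def cab(q,P):
    P=np.atleast_2d(P)/1000;c,s=np.cos(q[2]),np.sin(q[2])
    return P@np.array([[c,-s,0],[s,c,0],[0,0,1]]).T+[q[0],q[1],0]
def fl(r,y,a,n=4): return [63-r*np.cos(a)+n*np.sin(a),y,122+r*np.sin(a)+n*np.cos(a)]
E
python3 - <<'E'
from h import *
T,S=arm.camera_info("top"),arm.camera_info("scene")
t=lambda x,y:((x+.5)/4-.5+105,(y+.5)/4-.5+175)
s=lambda x,y:((x+.5)/3.3-.5+285,(y+.5)/3.3-.5+170)
top=np.array([t(243,325),t(577,250),t(163,212),t(520,125)])
sc=np.array([s(33,293),s(275,470),s(258,583),s(32,402),s(400,370),s(95,125),s(365,298)])
def f(q):
    A=[[-65,110,120],[-65,-110,120],fl(130,110,q[3]),fl(130,-110,q[3])]
    B=[[65,-110,120],[65,110,120],[65,110,0],[65,-110,0],[-65,110,120],fl(130,-110,q[3]),fl(130,110,q[3])]
    return np.r_[(proj(cab(q,A),T)-top).ravel(),(proj(cab(q,B),S)-sc).ravel()]
r=least_squares(f,[.45,.2,.2,1.15],loss='soft_l1');q=r.x
print(q,np.round(f(q).reshape(-1,2),1).tolist())
print("head",cab(q,[-43,0,234]),"top px",proj(cab(q,[-43,0,259]),T),"scene px head",proj(cab(q,[-43,0,234]),S))
print("pot",unproj([(229.5)/8-.5+332,180.5/8-.5+205],T,.110))
print("big head~",unproj(t(400,470),T,.3))
E
```

```text
[0.56460762 0.20482654 0.22674681 1.10240731] [[0.2, 0.5], [-2.8, -0.7], [-0.4, 0.1], [0.1, -0.3], [-0.5, -1.6], [0.8, 1.9], [-0.8, 1.2], [-1.0, -0.7], [0.7, -0.8], [0.4, -1.5], [-0.1, -0.7]]
head [[0.5227083  0.19515976 0.234     ]] top px [[192.8845995  237.16977706]] scene px head [[367.2366248  222.01422275]]
pot [ 0.54640031 -0.22454075]
big head~ [0.40041519 0.16041568]
```

servo_tool([
  [100, 0, 0, -5, 0, 0, -0.125],
  [100, 0, 0, -5, 0, 0, -0.125],
  [100, 0, 0, -5, 0, 0, -0.125],
  [100, 0, 0, -5, 0, 0, -0.118],
  [100, -2.15, -4, 0, 0, 0, 0],
  [100, -2.15, -4, 0, 0, 0, 0],
  [100, -2.15, -4, 0, 0, 0, 0],
  [100, -2.15, -4, 0, 0, 0, 0],
  [100, -2.15, -4, 0, 0, 0, 0],
  [100, -2.15, -4, 0, 0, 0, 0],
  [100, -2.15, -4, 0, 0, 0, 0],
  [100, -2.15, -4, 0, 0, 0, 0],
  [100, -2.15, -4, 0, 0, 0, 0],
  [100, -2.15, -4, 0, 0, 0, 0],
  [100, -2.15, -4, 0, 0, 0, 0],
  [100, -2.15, -4, 0, 0, 0, 0],
  [100, 0, 0, 0, 0, 0, 0],
])

```text
time_s: 2.22
ee_pos: [0.5249, 0.1913, 0.4003]
tool_rot: [[-0.975, -0.222, -0.001], [-0.222, 0.975, -0.001], [0.001, -0.001, -1.0]]
wrist_force: [0.2, 0.4, 0.3]
finger_gap: 0.0856
grip_force: 0.0
```

```bash
python3 - <<'E'
from h import *
import cv2
W=arm.camera_info("wrist");o=arm.get_obs()
cv2.imwrite("pics/w1.png",arm.get_image("wrist")[:,:,::-1])
print(W,o["ee_pos"],o["tool_rot"],o["joints"],o["time_s"])
q=[0.5646,0.2048,0.2267,1.1024]
print(proj(cab(q,[[-43,0,259],[-43,17,242],[-43,-17,242],[-65,110,120],[-65,-110,120],fl(130,110,1.1024),fl(130,-110,1.1024)]),W).round(1))
E
```

```text
{'fx': 311.38105020653614, 'fy': 311.38105020653614, 'cx': 279.7962241390388, 'cy': 203.20092687418477, 'k1': 0.013417938600731365, 'extrinsics': array([[-2.21858599e-01,  9.39156017e-01,  2.62230314e-01,
         4.58096906e-01],
       [ 9.75078846e-01,  2.13662047e-01,  5.97475905e-02,
         1.75903890e-01],
       [ 8.36434407e-05,  2.68950749e-01, -9.63153927e-01,
         5.73535197e-01],
       [ 0.00000000e+00,  0.00000000e+00,  0.00000000e+00,
         1.00000000e+00]])} [0.52487128 0.19133742 0.40026226] [[-9.75115645e-01 -2.21694896e-01 -9.22639821e-04]
 [-2.21694197e-01  9.75115911e-01 -8.02411342e-04]
 [ 1.07757127e-03 -5.77899959e-04 -9.99999252e-01]] [ 1.88240465e+01  8.92786863e+00  8.82056258e+01 -2.66613628e-02
  8.29313766e+01 -8.39812438e+01] 2.225
[[284.1 184. ]
 [299.5 180.6]
 [268.2 180.7]
 [359.2 148.5]
 [206.4 149. ]
 [380.9 224.1]
 [186.7 224.7]]
```

View pics/w1.png

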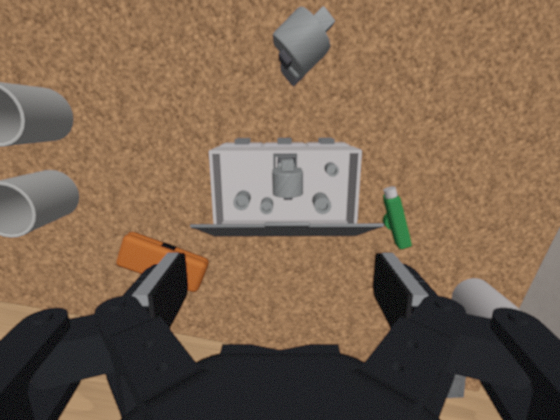

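The wrist view shows the head at x 272–302 and the rim from (210,149) to (360,149), about 3 px to +y of my fit. I take one zoom to refine it.

```bash
python3 - <<'E'
import cv2
a=cv2.imread("pics/w1.png")[130:245,185:390]
cv2.imwrite("pics/c4.png",cv2.resize(a,None,fx=3.8,fy=3.8,interpolation=cv2.INTER_CUBIC))
E
```

```text
(no output)
```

View pics/c4.png

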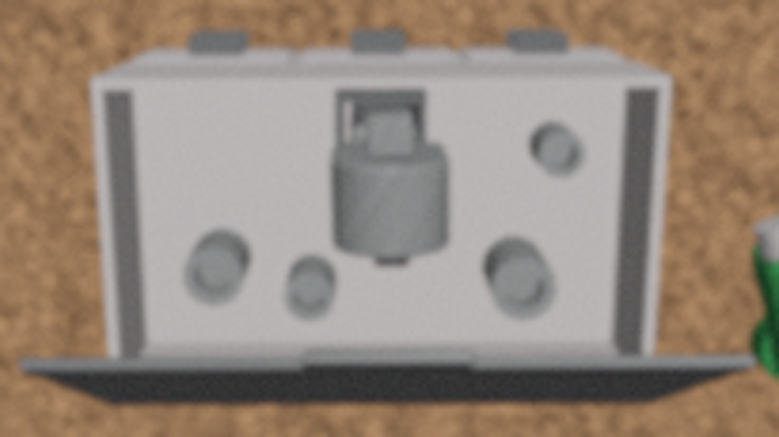

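```bash
python3 - <<'E'
from h import *
T,S=arm.camera_info("top"),arm.camera_info("scene");W=arm.camera_info("wrist")
t=lambda x,y:((x+.5)/4-.5+105,(y+.5)/4-.5+175)
s=lambda x,y:((x+.5)/3.3-.5+285,(y+.5)/3.3-.5+170)
w=lambda x,y:((x+.5)/3.8-.5+185,(y+.5)/3.8-.5+130)
top=np.array([t(243,325),t(577,250),t(163,212),t(520,125)])
sc=np.array([s(33,293),s(275,470),s(258,583),s(32,402),s(400,370),s(95,125),s(365,298)])
wr=np.array([w(92,79),w(670,77),w(22,370),w(752,368)])
def f(q):
    A=[[-65,110,120],[-65,-110,120],fl(130,110,q[3]),fl(130,-110,q[3])]
    B=[[65,-110,120],[65,110,120],[65,110,0],[65,-110,0],[-65,110,120],fl(130,-110,q[3]),fl(130,110,q[3])]
    C=[[-65,-110,120],[-65,110,120],fl(130,-110,q[3]),fl(130,110,q[3])]
    return np.r_[.5*(proj(cab(q,A),T)-top).ravel(),.7*(proj(cab(q,B),S)-sc).ravel(),(proj(cab(q,C),W)-wr).ravel()]
r=least_squares(f,[.56,.2,.2,1.1],loss='soft_l1',f_scale=.5);q=r.x
print(q.round(4).tolist(),np.round(f(q).reshape(-1,2),1).tolist())
h=cab(q,[-43,0,234])[0];print("head",h)
inv=lambda p:[(p[0]-185+.5)*3.8-.5,(p[1]-130+.5)*3.8-.5]
for P in [[-56,0,259],[-30,0,259],[-43,17,242],[-43,-17,242],[-43,17,216]]:print(P,np.round(inv(proj(cab(q,P),W)[0])))
o=arm.get_obs();print("d tool",o["tool_rot"].T@(h-o["ee_pos"]), "yaw", np.arctan2(-o["tool_rot"][0,1],o["tool_rot"][1,1]))
E
```

```text
[0.565, 0.2085, 0.2269, 1.1085] [[-0.6, 0.2], [-2.1, -0.4], [-1.0, -0.2], [-0.7, -0.4], [0.1, -0.4], [1.2, 2.3], [0.1, 1.8], [-0.3, 0.2], [1.1, 0.3], [0.6, -0.3], [0.5, 0.5], [-1.0, -0.1], [-0.5, 0.1], [-1.9, -0.1], [-0.0, 0.0]]
head [0.52312839 0.19879854 0.234     ]
[-56, 0, 259] [385. 166.]
[-30, 0, 259] [385. 260.]
[-43, 17, 242] [444. 201.]
[-43, -17, 242] [325. 201.]
[-43, 17, 216] [438. 183.]
d tool [-0.00086884  0.00631362  0.16631068] yaw 0.2246828937107842
```

servo_tool([
  [100, 0.1, 0.7, 0, 0, 0, 0],
  [100, 0, 0, 3.5, 0, 0, 0],
  [100, 0, 0, 3.5, 0, 0, 0],
  [100, 0, 0, 3.5, 0, 0, 0],
  [100, 0, 0, 3.5, 0, 0, 0],
  [100, 0, 0, 2.0, 0, 0, 0],
  [100, 0, 0, 1.6, 0, 0, 0],
  [100, 0, 0, 1.0, 0, 0, 0],
  [100, 0, 0, 0.6, 0, 0, 0],
  [60, 0, 0, 0, 0, 0, 0],
  [50, 0, 0, 0, 0, 0, 0],
  [50, 0, 0, 0, 0, 0, 0],
], newtons=40)

```text
time_s: 3.78
ee_pos: [0.5214, 0.2001, 0.2096]
tool_rot: [[-0.974, -0.225, 0.001], [-0.225, 0.974, 0.0], [-0.001, 0.0, -1.0]]
wrist_force: [-0.2, -1.1, -0.6]
finger_gap: 0.0424
grip_force: 0.0
```

```bash
python3 - <<'E'
import cv2
from station import arm
cv2.imwrite("pics/w2.png",arm.get_image("wrist")[:,:,::-1])
E
```

```text
(no output)
```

View pics/w2.png

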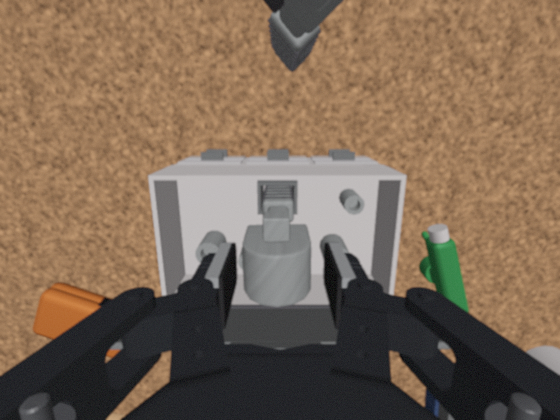

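The head (242–311, about row 265) lies centred between the pads, so I close.

servo_tool([
  [42, 0, 0, 0, 0, 0, 0],
  [30, 0, 0, 0, 0, 0, 0],
  [20, 0, 0, 0, 0, 0, 0],
  [20, 0, 0, 0, 0, 0, 0],
], newtons=70)

```text
time_s: 4.32
ee_pos: [0.5216, 0.2002, 0.2097]
tool_rot: [[-0.974, -0.225, 0.001], [-0.225, 0.974, 0.0], [-0.001, 0.0, -1.0]]
wrist_force: [0.3, -0.1, 6.0]
finger_gap: 0.0315
grip_force: 69.7
```

servo_tool([
  [20, 0, 0, -0.5, 0, 0, 0],
  [20, 0, 0, -1, 0, 0, 0],
  [20, 0, 0, -1.5, 0, 0, 0],
  [20, 0, 0, 0, 0, 0, 0],
])

```text
time_s: 4.82
ee_pos: [0.5221, 0.2005, 0.2408]
tool_rot: [[-0.974, -0.225, 0.003], [-0.225, 0.974, 0.001], [-0.003, 0.0, -1.0]]
wrist_force: [0.6, 0.3, -3.5]
finger_gap: 0.0314
grip_force: 69.6
```

```bash
python3 - <<'E'
from station import arm
print(arm.get_obs()["ft_torque"])
E
```

```text
[-0.01838144 -0.0211579  -0.01993119]
```

servo_tool([
  [20, 0, 0, -2, 0, 0, 0],
  [20, 0, 0, -2.5, 0, 0, 0],
  [20, 0, 0, -2, 0, 0, 0],
  [20, 0, 0, -1, 0, 0, 0],
  [20, 0.48, -1, 0, 0, 0, 0],
  [20, 0.48, -2, 0, 0, 0, 0],
  [20, 0.48, -3.2, 0, 0, 0, 0],
  [20, 0.48, -3.2, 0, 0, 0, 0],
  [20, 0.48, -3.2, 0, 0, 0, 0],
  [20, 0.48, -3.2, 0, 0, 0, 0],
  [20, 0.48, -3.2, 0, 0, 0, 0],
  [20, 0.48, -3.2, 0, 0, 0, 0],
  [20, 0.48, -3.2, 0, 0, 0, 0],
  [20, 0.48, -3.2, 0, 0, 0, 0],
  [20, 0.48, -3.2, 0, 0, 0, 0],
  [20, 0.48, -3.2, 0, 0, 0, 0],
  [20, 0.48, -3.2, 0, 0, 0, 0],
  [20, 0.48, -2, 0, 0, 0, 0],
  [20, 0.48, -1.65, 0, 0, 0, 0],
  [20, 0, 0, 0, 0, 0, 0],
])

```text
time_s: 7.32
ee_pos: [0.5447, -0.2248, 0.3137]
tool_rot: [[-0.975, -0.224, -0.001], [-0.224, 0.975, 0.0], [0.001, 0.0, -1.0]]
wrist_force: [-0.5, 0.3, -3.0]
finger_gap: 0.0316
grip_force: 70.0
```

```bash
python3 - <<'E'
import cv2,numpy as np
from station import arm
w=arm.get_image("wrist");t=arm.get_image("top")
a=cv2.resize(t[150:300,290:440],(420,420))
cv2.imwrite("pics/w3.png",cv2.resize(np.hstack([w[:,100:460],a]),None,fx=.98,fy=.98)[:,:,::-1])
E
```

```text
(no output)
```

View pics/w3.png

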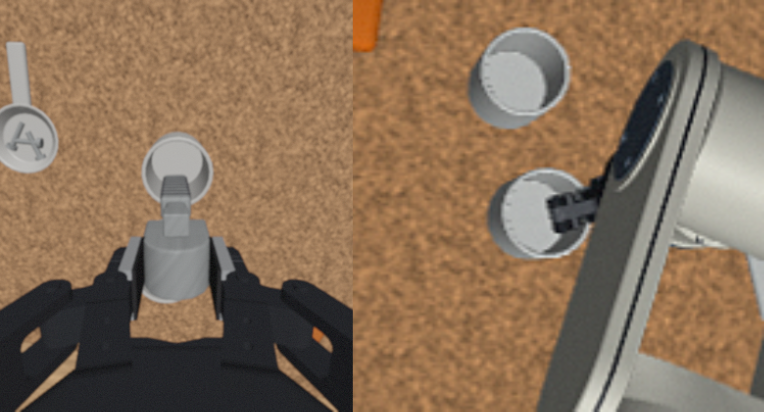

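The wrist view shows the ratchet held upright with the handle at (176,190) and the pot rim centred at about (178,172). I check the pot centre from the wrist camera.

```bash
python3 - <<'E'
from h import *
W=arm.camera_info("wrist");o=arm.get_obs()
p=unproj([281.6,175.5],W,.11);print(p,o["tool_rot"].T@np.r_[p-o["ee_pos"][:2],0],o["joints"][5])
f=proj([[*o["ee_pos"][:2],o["ee_pos"][2]-z] for z in(.15,.055)],W);print((f-[100,0])*.98)
E
```

```text
[ 0.54610545 -0.22084464] [-1.67533859e-03  2.27153948e-03  1.12735894e-06] -126.48679877793398
[[176.21223141 179.64751994]
 [176.37695434 204.99538316]]
```

servo_tool([
  [20, -0.2, 0.3, 1, 0, 0, 0],
  [20, 0, 0, 2, 0, 0, 0],
  [20, 0, 0, 2.5, 0, 0, 0],
  [20, 0, 0, 2.5, 0, 0, 0],
  [20, 0, 0, 2.5, 0, 0, 0],
  [20, 0, 0, 2, 0, 0, 0],
  [20, 0, 0, 1.5, 0, 0, 0],
  [20, 0, 0, 0.7, 0, 0, 0],
  [20, 0, 0, 0.4, 0, 0, 0],
  [20, 0, 0, 0, 0, 0, 0],
])

```text
time_s: 8.68
ee_pos: [0.5467, -0.2205, 0.1633]
tool_rot: [[-0.974, -0.225, 0.0], [-0.225, 0.974, -0.0], [-0.0, -0.0, -1.0]]
wrist_force: [0.4, 0.4, -2.9]
finger_gap: 0.0312
grip_force: 70.0
```

Expected floor contact is at TCP 0.156; creep down.

servo_tool([
  [20, 0, 0, 0.25, 0, 0, 0],
  [20, 0, 0, 0.2, 0, 0, 0],
  [20, 0, 0, 0.15, 0, 0, 0],
  [20, 0, 0, 0, 0, 0, 0],
])

```text
time_s: 9.18
ee_pos: [0.5464, -0.2205, 0.1569]
tool_rot: [[-0.974, -0.225, -0.0], [-0.225, 0.974, 0.0], [0.0, 0.0, -1.0]]
wrist_force: [-1.0, 0.2, -3.2]
finger_gap: 0.0311
grip_force: 70.0
```

servo_tool([
  [20, 0, 0, 0.1, 0, 0, 0],
  [20, 0, 0, 0.05, 0, 0, 0],
  [20, 0, 0, 0, 0, 0, 0],
])

```text
time_s: 9.55
ee_pos: [0.5467, -0.2206, 0.1558]
tool_rot: [[-0.974, -0.225, 0.0], [-0.225, 0.974, -0.0], [-0.0, -0.0, -1.0]]
wrist_force: [0.0, 0.4, -0.8]
finger_gap: 0.0314
grip_force: 70.3
```

servo_tool([
  [20, 0, 0, 0.05, 0, 0, 0],
  [36, 0, 0, 0, 0, 0, 0],
  [40, 0, 0, 0, 0, 0, 0],
  [46, 0, 0, 0, 0, 0, 0],
  [60, 0, 0, 0, 0, 0, 0],
  [75, 0, 0, 0, 0, 0, 0],
  [75, 0, 0, 0, 0, 0, 0],
  [75, 0, 0, -1, 0, 0, 0],
  [75, 0, 0, -2, 0, 0, 0],
  [75, 0, 0, -3, 0, 0, 0],
  [75, 0, 0, -3, 0, 0, 0],
  [75, 0, 0, -3, 0, 0, 0],
  [75, 0, 0, -3, 0, 0, 0],
  [75, 0, 0, -4, 0, 0, 0],
  [0, 0, 0, -4, 0, 0, 0],
  [0, 0, 0, 0, 0, 0, 0],
], newtons=30)

```text
time_s: 11.55
ee_pos: [0.548, -0.2211, 0.3897]
tool_rot: [[-0.974, -0.225, 0.007], [-0.225, 0.974, -0.003], [-0.006, -0.005, -1.0]]
wrist_force: [-0.0, 0.1, -0.2]
finger_gap: 0.0285
grip_force: 0.0
```

```bash
python3 - <<'E'
import cv2,numpy as np
from h import *
w=arm.get_image("wrist");t=arm.get_image("scene")
cv2.imwrite("pics/w4.png",cv2.resize(np.hstack([w[:,100:460],t[110:320,180:430].repeat(2,0).repeat(2,1)]),None,fx=.92,fy=.92)[:,:,::-1])
o=arm.get_obs();print(o["ee_pos"],o["joints"],o["wrist_force"])
q=[0.565,.2085,.2269,1.1085]
R=o["tool_rot"]
for a in(1.1085,):
  for r,n in((118,60),(118,15),):print(n,cab(q,fl(r,0,a,n)))
E
```

```text
[ 0.54633065 -0.2204115   0.38553594] [-2.31284969e+01  1.22812688e+01  8.59076514e+01 -8.68792139e-05
  8.17588596e+01 -1.26146630e+02] [ 0.56314165  0.36591495 -0.9587012 ]
60 [[0.627431   0.22291381 0.25437389]]
15 [[0.58818697 0.21385331 0.23430369]]
```

View pics/w4.png

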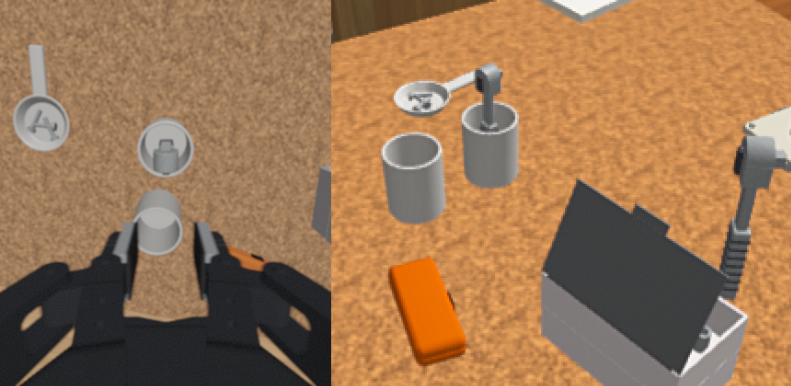

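The ratchet stands upright in the near pot (right panel, (488,100)), and the pot has not moved. Next I go behind the flap with the fingers shut.

servo_tool([
  [0, -1.4, 3.4, 0, 0, 0, 0],
  [0, -1.4, 3.4, 0, 0, 0, 0],
  [0, -1.4, 3.4, 0, 0, 0, 0],
  [0, -1.4, 3.5, 0, 0, 0, 0],
  [0, -1.4, 3.5, 0, 0, 0, 0],
  [0, -1.4, 3.5, 0, 0, 0, 0],
  [0, -1.4, 3.5, 0, 0, 0, 0],
  [0, -1.4, 3.5, 0, 0, 0, 0],
  [0, -1.4, 3.5, 0, 0, 0, 0],
  [0, -1.4, 3.4, 0, 0, 0, 0],
  [0, -1.5, 3.4, 0, 0, 0, 0],
  [0, -1.5, 3.4, 0, 0, 0, 0],
  [0, 0, 0, 3, 0, 0, 0],
  [0, 0, 0, 3, 0, 0, 0],
  [0, 0, 0, 3, 0, 0, 0],
  [0, 0, 0, 3, 0, 0, 0],
  [0, 0, 0, 2.5, 0, 0, 0],
  [0, 0, 0, 1.3, 0, 0, 0],
  [0, 0, 0, 0, 0, 0, 0],
], newtons=30)

```text
time_s: 14.02
ee_pos: [0.618, 0.2208, 0.2255]
tool_rot: [[-0.974, -0.225, -0.003], [-0.225, 0.974, -0.001], [0.003, -0.0, -1.0]]
wrist_force: [-0.2, 0.6, -0.3]
finger_gap: -0.0003
grip_force: 0.0
```

```bash
python3 - <<'E'
from h import *
o=arm.get_obs();q=[0.565,.2085,.2269]
c,s=np.cos(q[2]),np.sin(q[2]);d=o["ee_pos"][:2]-q[:2]
p=np.array([c*d[0]+s*d[1],-s*d[0]+c*d[1],o["ee_pos"][2]])*1000
print(p,o["tool_rot"].round(3).tolist(),o["finger_gap"],o["wrist_force"])
A=np.r_[1.1085,np.linspace(1.05,0,14)]
C=np.array([fl(112,0,a) for a in A])
x=C[:,0]+11;z=C[:,2]
X=np.r_[p[0],x];Z=np.r_[p[2],z]
print(np.c_[-np.diff(X),-np.diff(Z)].round(1)/10)
E
```

```text
[5.43831759e+01 1.09195764e-01 2.25534191e+02] [[-0.974, -0.225, -0.003], [-0.225, 0.974, -0.001], [0.003, -0.0, -1.0]] -0.00027319889476662244 [-0.15673442  0.62351241 -0.33814604]
[[2.68 0.15]
 [0.59 0.29]
 [0.78 0.45]
 [0.74 0.52]
 [0.7  0.57]
 [0.65 0.63]
 [0.6  0.68]
 [0.54 0.73]
 [0.48 0.77]
 [0.42 0.8 ]
 [0.35 0.83]
 [0.28 0.86]
 [0.21 0.88]
 [0.14 0.89]
 [0.07 0.9 ]]
```

servo_tool([
  [0, 1, 0.1, 0.05, 0, 0, 0],
  [0, 1, 0, 0.05, 0, 0, 0],
  [0, 0.4, 0, 0.05, 0, 0, 0],
  [0, 0.3, 0, 0, 0, 0, 0],
  [0, 0.3, 0, 0.15, 0, 0, 0],
  [0, 0.3, 0, 0.15, 0, 0, 0],
  [0, 0.4, 0, 0.22, 0, 0, 0],
  [0, 0.4, 0, 0.22, 0, 0, 0],
  [0, 0.37, 0, 0.26, 0, 0, 0],
  [0, 0.37, 0, 0.26, 0, 0, 0],
  [0, 0.35, 0, 0.28, 0, 0, 0],
  [0, 0.35, 0, 0.28, 0, 0, 0],
  [0, 0.33, 0, 0.31, 0, 0, 0],
  [0, 0.33, 0, 0.31, 0, 0, 0],
  [0, 0.3, 0, 0.34, 0, 0, 0],
  [0, 0.3, 0, 0.34, 0, 0, 0],
])

```text
time_s: 16.02
ee_pos: [0.5522, 0.2068, 0.1941]
tool_rot: [[-0.974, -0.225, -0.0], [-0.225, 0.974, 0.0], [0.0, 0.0, -1.0]]
wrist_force: [-0.5, 0.1, 1.1]
finger_gap: 0.0
grip_force: 0.3
```

```bash
cat > st.py <<'E'
from h import *
o=arm.get_obs();q=[0.565,.2085,.2269]
c,s=np.cos(q[2]),np.sin(q[2]);d=o["ee_pos"][:2]-q[:2]
p=np.array([c*d[0]+s*d[1],-s*d[0]+c*d[1],o["ee_pos"][2]])*1000
print(p,o["wrist_force"],o["time_s"])
a=np.arctan2(p[2]-122,63-(p[0]-11));L=np.hypot(p[2]-122,63-p[0]+11);th=a-np.arcsin(4/L)
print("theta",th,"r",L)
A=np.linspace(th,0,10)
C=np.array([fl(L,0,a) for a in A]);print(np.c_[-np.diff(C[:,0]),-np.diff(C[:,2])].round(1)/10)
E
python3 st.py
```

```text
[-12.88368152   1.20000899 194.0809246 ] [-0.49615342  0.10287932  1.12370687] 16.025
theta 0.6571063508783861 r 112.89124769177305
[[0.5  0.65]
 [0.45 0.69]
 [0.4  0.72]
 [0.35 0.75]
 [0.29 0.77]
 [0.24 0.79]
 [0.18 0.81]
 [0.12 0.82]
 [0.06 0.82]]
```

servo_tool([
  [0, 0.25, 0, 0.33, 0, 0, 0],
  [0, 0.25, 0, 0.33, 0, 0, 0],
  [0, 0.22, 0, 0.35, 0, 0, 0],
  [0, 0.22, 0, 0.35, 0, 0, 0],
  [0, 0.2, 0, 0.36, 0, 0, 0],
  [0, 0.2, 0, 0.36, 0, 0, 0],
  [0, 0.17, 0, 0.37, 0, 0, 0],
  [0, 0.17, 0, 0.37, 0, 0, 0],
  [0, 0.15, 0, 0.38, 0, 0, 0],
  [0, 0.15, 0, 0.38, 0, 0, 0],
  [0, 0.12, 0, 0.39, 0, 0, 0],
  [0, 0.12, 0, 0.39, 0, 0, 0],
  [0, 0.09, 0, 0.4, 0, 0, 0],
  [0, 0.09, 0, 0.4, 0, 0, 0],
  [0, 0, 0, 0, 0, 0, 0],
])

```text
time_s: 17.9
ee_pos: [0.5287, 0.2013, 0.1423]
tool_rot: [[-0.974, -0.225, -0.001], [-0.225, 0.974, -0.0], [0.001, -0.0, -1.0]]
wrist_force: [0.4, -0.4, 0.7]
finger_gap: 0.0002
grip_force: 0.0
```

```bash
python3 st.py
```

```text
[-36.95203559   1.13393931 142.28898109] [ 0.40282726 -0.44456568  0.65430475] 17.9
theta 0.14539334082721558 r 112.79183018002925
[[0.03 0.18]
 [0.03 0.18]
 [0.03 0.18]
 [0.02 0.18]
 [0.02 0.18]
 [0.02 0.18]
 [0.01 0.18]
 [0.01 0.18]
 [0.01 0.18]]
```

Slow final closing.

servo_tool([
  [0, 0.03, 0, 0.2, 0, 0, 0],
  [0, 0.03, 0, 0.2, 0, 0, 0],
  [0, 0.03, 0, 0.2, 0, 0, 0],
  [0, 0.03, 0, 0.2, 0, 0, 0],
  [0, 0.02, 0, 0.18, 0, 0, 0],
  [0, 0.02, 0, 0.15, 0, 0, 0],
  [0, 0.01, 0, 0.15, 0, 0, 0],
  [0, 0, 0, 0.1, 0, 0, 0],
  [0, 0, 0, 0.1, 0, 0, 0],
  [0, 0, 0, 0, 0, 0, 0],
])

```text
time_s: 19.15
ee_pos: [0.5273, 0.201, 0.1278]
tool_rot: [[-0.974, -0.225, -0.0], [-0.225, 0.974, -0.0], [0.0, -0.0, -1.0]]
wrist_force: [0.1, 0.2, 0.6]
finger_gap: -0.0001
grip_force: 0.0
```

servo_tool([
  [0, 0, 0, 0.08, 0, 0, 0],
  [0, 0, 0, 0.08, 0, 0, 0],
  [0, 0, 0, 0.06, 0, 0, 0],
  [0, 0, 0, 0.05, 0, 0, 0],
  [0, 0, 0, 0, 0, 0, 0],
])

```text
time_s: 19.77
ee_pos: [0.5273, 0.201, 0.1252]
tool_rot: [[-0.974, -0.225, -0.0], [-0.225, 0.974, -0.0], [0.0, -0.0, -1.0]]
wrist_force: [-0.6, -0.3, -0.1]
finger_gap: 0.0001
grip_force: 0.1
```

servo_tool([
  [0, 0, 0, 0.05, 0, 0, 0],
  [0, 0, 0, 0.05, 0, 0, 0],
  [0, 0, 0, 0.05, 0, 0, 0],
  [0, 0, 0, 0, 0, 0, 0],
])

```text
time_s: 20.27
ee_pos: [0.5273, 0.201, 0.1236]
tool_rot: [[-0.974, -0.225, -0.0], [-0.225, 0.974, -0.0], [0.0, 0.0, -1.0]]
wrist_force: [-0.4, -0.4, 0.4]
finger_gap: 0.0002
grip_force: 0.1
```

```bash
python3 - <<'E'
from h import *
import cv2
S=arm.camera_info("scene");T=arm.camera_info("top")
s=arm.get_image("scene");t=arm.get_image("top")
q=[0.565,.2085,.2269]
for n,i,im in(("scene",S,s),("top",T,t)):
  for a in(1.1,.6,.3,.1,0):
    print(n,a,[im[int(v),int(u)].tolist() for u,v in proj(cab(q,[fl(125,y,a) for y in(100,60,-60,-100)]),i)])
E
```

```text
scene 1.1 [[85, 87, 89], [113, 115, 117], [219, 151, 87], [204, 140, 81]]
scene 0.6 [[177, 129, 88], [202, 138, 80], [191, 129, 75], [227, 159, 93]]
scene 0.3 [[131, 118, 110], [157, 130, 110], [108, 108, 111], [135, 121, 114]]
scene 0.1 [[109, 114, 119], [113, 114, 117], [115, 116, 119], [114, 115, 116]]
scene 0 [[188, 137, 96], [113, 114, 116], [112, 113, 116], [113, 114, 116]]
top 1.1 [[131, 132, 124], [144, 143, 137], [87, 93, 93], [92, 92, 95]]
top 0.6 [[216, 216, 205], [212, 212, 200], [97, 100, 101], [92, 94, 98]]
top 0.3 [[195, 194, 186], [189, 192, 181], [91, 94, 97], [89, 90, 93]]
top 0.1 [[187, 186, 176], [177, 177, 170], [63, 70, 72], [80, 81, 87]]
top 0 [[179, 181, 170], [176, 175, 165], [63, 70, 72], [147, 149, 150]]
```

The flap edge has come down to roughly shut; I press on gently until the rim resists.

servo_tool([
  [0, 0, 0, 0.05, 0, 0, 0],
  [0, 0, 0, 0.05, 0, 0, 0],
  [0, 0, 0, 0.05, 0, 0, 0],
  [0, 0, 0, 0, 0, 0, 0],
])

```text
time_s: 20.88
ee_pos: [0.5273, 0.201, 0.1222]
tool_rot: [[-0.974, -0.225, -0.0], [-0.225, 0.974, -0.0], [0.0, -0.0, -1.0]]
wrist_force: [-0.8, 0.1, 0.8]
finger_gap: 0.0004
grip_force: 0.1
```

servo_tool([
  [0, 0, 0, 0.05, 0, 0, 0],
  [0, 0, 0, 0.05, 0, 0, 0],
  [0, 0, 0, 0.05, 0, 0, 0],
  [0, 0, 0, 0, 0, 0, 0],
])

```text
time_s: 21.38
ee_pos: [0.5273, 0.201, 0.1207]
tool_rot: [[-0.974, -0.225, -0.0], [-0.225, 0.974, -0.0], [0.0, -0.0, -1.0]]
wrist_force: [-0.6, 0.4, -0.4]
finger_gap: 0.0
grip_force: 0.1
```

```bash
python3 - <<'E'
from h import *
S=arm.camera_info("scene");s=arm.get_image("scene").astype(int)
q=[0.565,.2085,.2269]
# along flap plane at angle 0 : saturation (R-B) vs r, to find the front edge
for y in(90,60,-60,-90):
  uv=proj(cab(q,[fl(r,y,0) for r in range(90,156,3)]),S)
  print(y,[int(s[int(round(v)),int(round(u))]@[1,0,-1]) for u,v in uv])
  for a in(0,.05,.1):print(a,proj(cab(q,fl(130,y,a)),S)[0].round(1))
print(arm.get_obs()["wrist_force"])
E
```

```text
90 [-3, -4, -4, -3, -4, -4, -4, -4, -4, -3, -4, -4, -3, -3, -3, -3, -4, -4, -6, -9, 46, 82]
0 [401.  274.8]
0.05 [401.4 272.9]
0.1 [401.7 271.1]
60 [-3, -3, -3, -3, -4, -4, -4, -4, -3, -4, -3, -3, -3, -4, -2, -4, -3, -3, -4, -3, -3, -2]
0 [390.  267.4]
0.05 [390.4 265.5]
0.1 [390.6 263.7]
-60 [-3, -3, -4, -4, -2, -3, -3, -3, -4, -4, -4, -4, -3, -3, -3, -3, -4, -4, -7, -8, 79, 56]
0 [349.4 240.1]
0.05 [349.6 238.2]
0.1 [349.6 236.4]
-90 [-3, -4, -3, -3, -3, -4, -4, -3, -4, -3, -4, -4, -4, -4, -3, -3, -4, -3, -8, -9, 23, 109]
0 [340.  233.8]
0.05 [340.1 231.9]
0.1 [340.1 230.1]
[0.60901291 0.33673735 0.28543584]
```

```bash
python3 - <<'E'
from h import *
S=arm.camera_info("scene");s=arm.get_image("scene").astype(int)
q=[0.565,.2085,.2269]
# classes: o table(orange) g grey(mid) d dark w bright-neutral
for v in range(206,300,2):
  L=""
  for u in range(280,440,2):
    r,g,b=s[v,u]
    L+= "." if r-b>30 else ("d" if g<80 else "g" if g<128 else "m" if g<160 else "w")
  print(v,L)
for P in([65,-110,120],[65,110,120],[-65,110,120]):print(P,proj(cab(q,P),S)[0].round())
for a in(0,.1,.2):print(a,[proj(cab(q,fl(130,y,a)),S)[0].round(1).tolist() for y in(-110,110)])
o=arm.get_obs();print("tcp px",proj(o["ee_pos"],S)[0])
E
```

```text
206 ...................................dddddddddddddddddddd......dgggggggg........gg
208 .................................ddddddddddddddddddddd.......gggggggg...........
210 ................................dddddddddddddddddddddd........ggggggg...........
212 ................................dddddddddddddddddddddd........dggg..............
214 ................................dddwddddddddddddddddd.........dggg..............
216 .................................dddddddddddddddddddd.........ggg...............
218 .................................dddddddddddddddddddd........dggg...............
220 .................................dddddddddddddddddddd........dggg...............
222 ..................................ddd.dddddddddddddddd.......dggg...............
224 ..........................gg......ddd.ddddddddddddddg........dggg...............
226 .........................ggggg.....dd.ddddddddddddddg.......dggg................
228 .......................ggggggggg...dddddddddddddddddgg......dggg................
230 ......................ggggggggggg...ddddddddddddd..ddgg....mdggg............
[... 2421 characters left out ...]
ggggggggggggggggggggggggggwwmmm.................
290 ........gggggggggggggggggggggdgggggggggggggggggggggggggggwwmmm..................
292 ........ggggggggggmgggggggggggddgggggggggggggggggggggggmwwmmmm..................
294 ..........gggggggggggggggggggggddgggggggggggggggggggggwwwmmmmm..................
296 ...........ggggggggggggggggggggggdgggggggggggggggggggwwwmmmmmm..................
298 ............ggggggggggggggggggggggddgggggggggggggggggwwmmmmmm...................
[65, -110, 120] [295. 258.]
[65, 110, 120] [370. 315.]
[-65, 110, 120] [408. 282.]
0 [[333.9, 229.7], [408.6, 279.9]]
0.1 [[334.0, 226.0], [409.3, 276.1]]
0.2 [[333.7, 222.4], [409.8, 272.7]]
tcp px [361.22821938 261.34669481]
```

The grey outline gives flap edge corners at (333,223) and (408,272). That means the flap is still about 0.17 rad open, with the fingertip on its face at about (366,252). The tips therefore reach less far than I assumed, so I keep pressing.

servo_tool([
  [0, 0, 0, 0.15, 0, 0, 0],
  [0, 0, 0, 0.15, 0, 0, 0],
  [0, 0, 0, 0.15, 0, 0, 0],
  [0, 0, 0, 0.15, 0, 0, 0],
  [0, 0, 0, 0.15, 0, 0, 0],
  [0, 0, 0, 0.15, 0, 0, 0],
  [0, 0, 0, 0, 0, 0, 0],
])

```text
time_s: 22.35
ee_pos: [0.5273, 0.201, 0.1116]
tool_rot: [[-0.974, -0.225, -0.0], [-0.225, 0.974, -0.0], [0.0, -0.0, -1.0]]
wrist_force: [-0.2, 0.6, 0.0]
finger_gap: 0.0001
grip_force: 0.0
```

```bash
cat > e.py <<'E'
from h import *
S=arm.camera_info("scene");s=arm.get_image("scene").astype(int)
for u in(322,328,334,340,396,402,406):
  col=s[200:300,u];m=(col[:,0]-col[:,2]<30)&(col[:,1]<160)
  v=[200+k for k in range(99) if m[k]!=m[k+1]];print(u,v)
print(arm.get_obs()["wrist_force"],arm.get_obs()["time_s"])
E
python3 e.py
```

```text
322 [233]
328 [228]
334 [225]
340 [229]
396 [231, 287, 291]
402 [208, 216, 235, 236, 259, 270, 282, 286, 297]
406 [233, 236, 242, 272, 276]
[0.02168133 0.03597636 0.27060207] 22.4
```

servo_tool([
  [0, 0, 0, 0.1, 0, 0, 0],
  [0, 0, 0, 0.1, 0, 0, 0],
  [0, 0, 0, 0.1, 0, 0, 0],
  [0, 0, 0, 0.1, 0, 0, 0],
  [0, 0, 0, 0.1, 0, 0, 0],
  [0, 0, 0, 0.1, 0, 0, 0],
  [0, 0, 0, 0, 0, 0, 0],
])

```text
time_s: 23.28
ee_pos: [0.5273, 0.201, 0.1056]
tool_rot: [[-0.974, -0.225, -0.0], [-0.225, 0.974, -0.0], [0.0, -0.0, -1.0]]
wrist_force: [-0.0, -0.1, 0.0]
finger_gap: -0.0
grip_force: 0.0
```

```bash
python3 e.py
```

```text
322 [234]
328 [230]
334 [227]
340 [231]
396 [231, 288, 291]
402 [208, 216, 235, 236, 259, 272, 282, 286, 297]
406 [234, 236, 242, 274, 278]
[0.18666517 0.31273222 0.12544537] 23.325
```

servo_tool([
  [0, 0, 0, 0.1, 0, 0, 0],
  [0, 0, 0, 0.1, 0, 0, 0],
  [0, 0, 0, 0.06, 0, 0, 0],
  [0, 0, 0, 0.06, 0, 0, 0],
  [0, 0, 0, 0, 0, 0, 0],
])

```text
time_s: 23.95
ee_pos: [0.5274, 0.201, 0.1025]
tool_rot: [[-0.974, -0.225, 0.0], [-0.225, 0.974, 0.0], [-0.0, -0.0, -1.0]]
wrist_force: [-0.0, 0.2, 0.2]
finger_gap: -0.0001
grip_force: 0.0
```

```bash
python3 e.py
```

```text
322 [235]
328 [231]
334 [228]
340 [232]
396 [231, 288, 291]
402 [208, 216, 235, 236, 259, 273, 282, 286, 297]
406 [234, 236, 242, 276, 279]
[-0.79896379  0.487373   -0.24387401] 24.0
```

servo_tool([
  [0, 0, 0, 0.05, 0, 0, 0],
  [0, 0, 0, 0.05, 0, 0, 0],
  [0, 0, 0, 0.05, 0, 0, 0],
  [0, 0, 0, 0.05, 0, 0, 0],
  [0, 0, 0, 0, 0, 0, 0],
])

```text
time_s: 24.62
ee_pos: [0.5273, 0.201, 0.1004]
tool_rot: [[-0.974, -0.225, -0.0], [-0.225, 0.974, -0.0], [0.0, -0.0, -1.0]]
wrist_force: [-0.2, -0.1, -0.0]
finger_gap: -0.0002
grip_force: 0.0
```

```bash
python3 e.py
```

```text
322 [236]
328 [231]
334 [228]
340 [232]
396 [231, 288, 291]
402 [208, 216, 235, 236, 259, 274, 283, 286, 297]
406 [234, 236, 242, 276, 279]
[-0.13500576 -0.45454828 -0.38119001] 24.675
```

servo_tool([
  [0, 0, 0, 0.05, 0, 0, 0],
  [0, 0, 0, 0.05, 0, 0, 0],
  [0, 0, 0, 0.05, 0, 0, 0],
  [0, 0, 0, 0.05, 0, 0, 0],
])

```text
time_s: 25.18
ee_pos: [0.5273, 0.201, 0.0985]
tool_rot: [[-0.974, -0.225, -0.0], [-0.225, 0.974, -0.0], [0.0, -0.0, -1.0]]
wrist_force: [0.2, -0.2, 1.2]
finger_gap: 0.0002
grip_force: 0.3
```

```bash
python3 e.py
```

```text
322 [236]
328 [232]
334 [229]
340 [233]
396 [231, 289, 291]
402 [208, 216, 235, 236, 259, 274, 283, 286, 297]
406 [234, 236, 242, 277, 281]
[-0.34405304  0.08203022  0.09308057] 25.225
```

servo_tool([
  [0, 0, 0, 0.05, 0, 0, 0],
  [0, 0, 0, 0.05, 0, 0, 0],
  [0, 0, 0, 0.05, 0, 0, 0],
  [0, 0, 0, 0.05, 0, 0, 0],
])

```text
time_s: 25.72
ee_pos: [0.5273, 0.201, 0.0965]
tool_rot: [[-0.974, -0.225, -0.0], [-0.225, 0.974, -0.0], [0.0, 0.0, -1.0]]
wrist_force: [-0.3, 0.2, 0.9]
finger_gap: -0.0
grip_force: 0.3
```

servo_tool([
  [0, 0, 0, 0.05, 0, 0, 0],
  [0, 0, 0, 0.05, 0, 0, 0],
  [0, 0, 0, 0.05, 0, 0, 0],
])

```text
time_s: 26.1
ee_pos: [0.5274, 0.201, 0.0956]
tool_rot: [[-0.974, -0.225, 0.0], [-0.225, 0.974, -0.0], [-0.0, -0.0, -1.0]]
wrist_force: [-2.8, -1.8, 10.4]
finger_gap: 0.0001
grip_force: 5.2
```

```bash
python3 e.py
```

```text
322 [237]
328 [233]
334 [230]
340 [234]
396 [231, 290, 291]
402 [208, 216, 235, 236, 259, 276, 284, 286, 297]
406 [233, 236, 242, 278, 281]
[-2.94338779 -1.10175007  7.93731253] 26.15
```

The rim now resists with 8–10 N, and the corner row of 230 matches a shut flap. I retreat.

servo_tool([
  [0, 0, 0, -0.2, 0, 0, 0],
  [0, 0, 0, -0.5, 0, 0, 0],
  [0, 0, 0, -2, 0, 0, 0],
  [0, 0, 0, -3, 0, 0, 0],
  [0, 0, 0, -4, 0, 0, 0],
  [0, 0, 0, -4, 0, 0, 0],
  [0, 0, 0, -4, 0, 0, 0],
  [0, 0, 0, -4, 0, 0, 0],
  [0, 0, 0, -3, 0, 0, 0],
  [0, 0, 0, 0, 0, 0, 0],
  [0, 0, 0, 0, 0, 0, 0],
])

```text
time_s: 27.52
ee_pos: [0.5268, 0.2008, 0.3412]
tool_rot: [[-0.974, -0.225, -0.001], [-0.225, 0.974, -0.0], [0.001, -0.0, -1.0]]
wrist_force: [0.9, -0.4, -0.1]
finger_gap: 0.0001
grip_force: 0.0
```

```bash
python3 e.py; python3 - <<'E'
from station import arm
import cv2,numpy as np
s=arm.get_image("scene").astype(int);a=cv2.imread("pics/scene0.png")[:,:,::-1].astype(int)
for n,(u0,u1,v0,v1) in dict(pot=(245,290,185,215),pot2=(200,244,180,235),spoon=(210,244,150,176),case=(205,255,245,310),spray=(380,415,335,390),potTop=(245,290,130,184)).items():
    print(n,(np.abs(s-a)[v0:v1,u0:u1].sum(2)>90).sum())
E
```

```text
322 [237]
328 [233]
334 [230]
340 [234]
396 [231, 289, 291]
402 [208, 216, 235, 236, 259, 276, 284, 286, 297]
406 [233, 236, 242, 278, 281]
[-1.00140973 -0.46172992 -0.51346741] 27.575
pot 0
pot2 0
spoon 0
case 0
spray 0
potTop 282
```

The flap stays shut, the pot and the other things are unmoved, and the ratchet stands in the pot.

```bash
python3 -c "
from station import arm
print(arm.job_done())"
```

```text
the job is handed in; nothing more can be done
None
```

The job is handed in: the smaller ratchet stands handle-down in the nearer pot, the flap was pushed slowly shut, and image checks show the pot, glasses case, spoon rest and sprayer unmoved, at about 28 s; no verdict was returned.

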